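Hang the peg basket on the drying stand

TASK

Hang the blue peg basket by its hook over the middle of the drying stand's top rail, basket on the side of the lower bar, so that it leans on that bar and hangs level. Keep it upright on the way and lower it until the hook sits on the rail before you gently let go; leave the grey soap basket and the orange detergent bottle where they stand.

Things in the scene. Friction and masses are not known exactly. Their poses are not given: they have to be found in the camera images.
- peg_basket_tab (a point): Centre of the upright grip tab (12 mm thick along x, 36 wide, 42 high) of the loose blue peg basket, about 0.2 kg. z up, x from box to hook. Box 60 x 100 x 60 mm, its centre 45 mm to -x, underside 138 mm below. Under the tab an inverted-V hook along y, 40 mm wide, inner peak 25 mm below, mouth between the strap 15 mm to -x and a lip 22 mm to +x, 60 mm below. Seated: 33.5 mm above the rail's axis.
- rail_mid (a point): Middle of the top rail's axis, fixed steel drying stand: bar 12 mm in diameter, 250 mm long along y, 140 mm above the worktop; posts at 120 mm either side, no higher. z up. The lower bar (10 mm in diameter) is parallel, 75 mm lower and 10 mm to -x, the robot's side, where the basket hangs; leaning on it the basket is level, its x along this x, its underside 35 mm above the worktop.
- soap_basket_tab (a point): Centre of the grip tab of the loose grey basket, which holds two soap bars and is otherwise of the same shape and size as the blue one. Not to be moved.
- detergent: Orange detergent bottle with a blue cap, 72 mm in diameter, 130 mm high; origin at the centre of its underside. Not to be moved.
Mind the look-alikes: they are no part of the job. Of the things like the part that bears peg_basket_tab, leave any that is yellow; of the rest the smaller one is meant.

How it is judged:
By the outcome, as a careful person would: the job done as asked, in the order asked, and still so for the second after the job is handed in, with the robot touching nothing.
It also fails if it takes over 64 s, if anything falls off the work surface, if the arm or the gripper's body presses on something with over 40 N, if the wrist force passes 120 N, or if a joint passes its speed limit or range.

ROBOT

A 6-joint arm with a two-finger parallel gripper is mounted at the origin on the work surface. World frame = base frame: x ahead of the robot, y to its left, z up, the work surface at z = 0. Lengths are in mm, angles in rad, forces in N, time in s.
With the tool pointing down it reaches from about 300 to 750 mm from the base axis. Payload 8.5 kg.
Tool frame: the origin (TCP) lies at the very end of the fingers, on their centre line; the grasp point (between the pads) lies 19 mm behind it; z points along the fingers, y is the direction in which the jaws open and shut (so a half turn about z gives the same grasp; the last joint's range is limited). The gripper opens to 85 mm and grips with 20 to 120 N. Pads are 22 mm wide; open, the fingers measure 114 mm over their backs; the gripper's body (76 mm by 85 mm) begins 54 mm behind the grasp point. The pads swing forward as they close: fully open they stand 13 mm farther back than shut.
Start: joints at [-1.534, 0.381, 1.297, -0, 1.464, -0.215], TCP at [137.026, -532.639, 231.322] pointing down, gripper open.
Joint ranges: [-3.11, 3.11], [-0.89, 2.33], [0.22, 2.48], [-1.42, 4.56], [0.17, 2.85], [-2.88, 2.88]. Speed limits (rad/s): [2.39, 2.39, 3.14, 3.14, 3.14, 3.14].

INTERFACE

Orientations are given as a unit quaternion [x, y, z, w].
In Python, from plant import ctrl gives the robot as it stands.
- The arm moves only by the tool step_arm, never from a script. Its argument "motion" is a list of rows, each a list of 5 numbers: the finger opening in mm, from 0 to 85.4, then the shift along the tool's x, y, z in units of 40 mm (1.0 is 40 mm), then the turn about the tool's z in rad. A call has 1 to 20 rows; each row shifts and turns the commanded pose from where the row before left it, along the tool's axes as they then stand; what a row does not reach is not made up. A row lasts 1/12 s, in which the tool goes at most 41.7 mm and 7.16 degrees, less where a joint would pass 70% of its speed; a pose out of reach is approached as far as the arm can. A call is refused whole if a number of a shift passes 1 or a number of a turn 0.125, either way. A call with a gripper value outside its range is refused whole. The fingers move at their own pace and stop on an object; the grip force is fixed at half the most. Time passes only in rows, so rows that do not move let the fingers close. It gives the time, the measured TCP pose, the force and the opening at its end, in the units of the state.
- ctrl.get_state(): the state, without advancing time (a new reading comes with each control period).
- ctrl.capture(name): name is "side" or "top" or "wrist"; returns the picture (384x512x3 uint8, red, green, blue); there is no depth.
- ctrl.camera_model(name): a dict with "mtx" (3x3 intrinsics, pixels), "k1" (the pictures are not rectified: a ray, as slopes to the right and down, at radius r is drawn at 1 + k1 r^2 times it, then the intrinsics apply), "rvec" (rotation vector, rad) and "tvec" (3), from world to camera coordinates, as OpenCV has them. Camera axes: x right, y down, z forward; pixel columns grow to the right and rows downward; lengths in mm; the calibration is good to about 2 mm. A picture is of the moment at which its call begins: read the wrist's pose just before it. camera_model takes no time and is no camera call; for the wrist camera it gives the pose at the moment of the call.
- ctrl.close_job(): hands the job in, once; it reports no verdict.
The state is a dict: "t": time; "joint_positions": joint angles; "joint_vel": joint speeds; "joint_efforts": joint torques, N m; "eef_pos": TCP position; "tool_rot": TCP orientation; "force": force on the tool from outside, world axes, zero at the start; "torque": the same for the moment, N m; "gripper_width": finger opening in mm.
Only numpy, scipy, OpenCV 4.12 (cv2) and the standard library are available. Lean on these libraries where they do the work, as an engineer would, in place of code of your own. Each camera call takes 0.05 s, during which the arm holds its last target. There are 200 camera calls.

## Working session

There is one attempt and no reset: what is moved stays moved. The work goes in short steps, Python scripts to look and compute and a tool call to move; the robot and the scene stay as the last step left them, time stands still between calls to the robot, and variables do not carry over. Pictures are saved under pics/ and viewed, about 8 in all and at most 12, crops included, and the job is handed in when it is done.

Besides the shell and the picture viewer there is one more tool, called after "Call:" as name(argument=value, ...) on one line, values as JSON. step_arm: Moves the arm, as the interface text tells. Its arguments: {"type":"object","properties":{"motion":{"type":"array","items":{"type":"array","items":{"type":"number"}}}},"required":["motion"]}

```bash
mkdir -p pics; cat > h.py <<'E'
import numpy as np, cv2
from plant import ctrl
def cap(n,f):
    m=ctrl.camera_model(n); im=ctrl.capture(n); cv2.imwrite('pics/'+f+'.png',im[:,:,::-1]); np.save('pics/'+f+'.npy',m,allow_pickle=True); return m,im
def load(f): return np.load('pics/'+f+'.npy',allow_pickle=True).item()
def dist(m): return np.array([m['k1'],0,0,0,0],float)
def proj(m,P): return cv2.projectPoints(np.array(P,float).reshape(-1,1,3),np.array(m['rvec'],float),np.array(m['tvec'],float),np.array(m['mtx'],float),dist(m))[0].reshape(-1,2)
def ray(m,uv):
    p=cv2.undistortPoints(np.array(uv,float).reshape(-1,1,2),np.array(m['mtx'],float),dist(m)).reshape(-1,2)
    R=cv2.Rodrigues(np.array(m['rvec'],float))[0]; c=-R.T@np.array(m['tvec'],float).ravel()
    return c,np.c_[p,np.ones(len(p))]@R
def atz(m,uv,z):
    c,d=ray(m,uv); return c+d*((z-c[2])/d[:,2])[:,None]
def tri(ms,uvs):
    A=np.zeros((3,3));b=np.zeros(3);L=[]
    for m,uv in zip(ms,uvs):
        c,d=ray(m,[uv]);d=d[0]/np.linalg.norm(d[0]);M=np.eye(3)-np.outer(d,d);A+=M;b+=M@c;L.append((c,d))
    X=np.linalg.solve(A,b); return X,[np.linalg.norm((np.eye(3)-np.outer(d,d))@(X-c)) for c,d in L]
E
python3 - <<'E'
from h import *
a=[cap(n,n+'1')[1] for n in('top','side')]
for n in ('top','side','wrist'):
    m=ctrl.camera_model(n); c,_=ray(m,[[256,192]]); print(n,c,m['mtx'],m['k1'])
print(ctrl.get_state())
E
```

```text
top [ 302.8098475    -7.69595035 1266.82281002] [[419.54621778   0.         257.29531787]
 [  0.         419.54621778 194.90984409]
 [  0.           0.           1.        ]] -0.14940052370556392
side [123.47732215 519.12988531 608.45119785] [[353.05970686   0.         255.72432069]
 [  0.         353.05970686 189.68460989]
 [  0.           0.           1.        ]] -0.05039418773242674
wrist [ 203.32965876 -517.15180886  374.44438948] [[288.70288812   0.         260.0008348 ]
 [  0.         288.70288812 191.01553543]
 [  0.           0.           1.        ]] 0.0190676240155808
{'t': 0.1, 'joint_positions': array([-1.53427938e+00,  3.81148957e-01,  1.29815667e+00, -1.50012089e-05,
        1.46359325e+00, -2.15301228e-01]), 'joint_vel': array([-1.79855312e-03, -1.15896624e-03, -1.47573433e-03,  2.61063140e-04,
        7.10033012e-05, -1.59217801e-03]), 'joint_efforts': array([ 4.54912166e-03, -4.49217403e+01, -2.31653148e+01, -1.01419828e-04,
        3.70956142e-03,  1.21852599e-05]), 'eef_pos': array([ 137.02454091, -532.39259087,  230.77214262]), 'tool_rot': array([ 9.92083604e-01,  1.25577450e-01,  5.08776896e-05, -6.51165271e-04]), 'force': array([ 0.59249386, -0.20999998,  0.46790765]), 'torque': array([ 0.00034584, -0.04741168, -0.01556095]), 'gripper_width': 85.0714868013004}
```

View pics/top1.png

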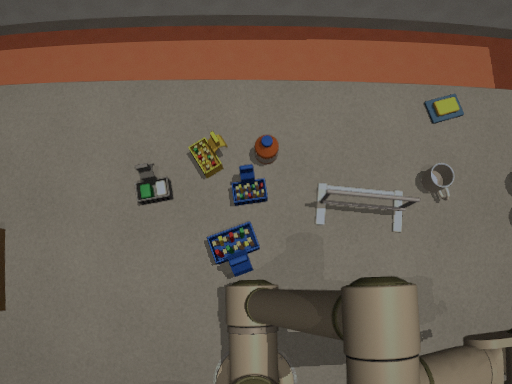

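View pics/side1.png

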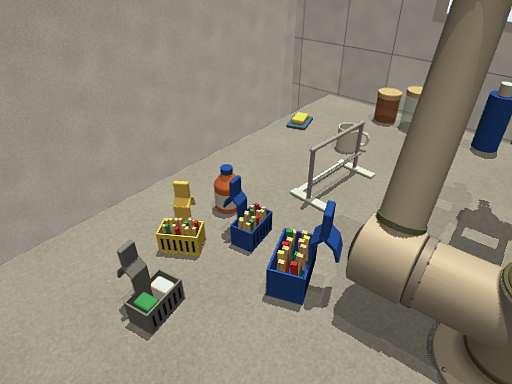

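Candidates in the top view are yellow (207,155), which is excluded, large blue (234,245) and small blue (250,190). The small blue is the one meant, being the smaller of the two that aren't yellow. I'll confirm it in one enlarged crop.

```bash
python3 - <<'E'
from h import *
t=cv2.imread('pics/top1.png');s=cv2.imread('pics/side1.png')
a=cv2.resize(t[130:220,215:305],(400,400),interpolation=cv2.INTER_CUBIC)
b=cv2.resize(s[160:260,215:315],(400,400),interpolation=cv2.INTER_CUBIC)
c=cv2.resize(t[175:240,310:420],(400,236),interpolation=cv2.INTER_CUBIC)
d=cv2.resize(s[115:215,285:385],(400,400),interpolation=cv2.INTER_CUBIC)[:200*2]
o=np.zeros((600,800,3),np.uint8);o[:300,:300]=cv2.resize(a,(300,300));o[:300,300:600]=cv2.resize(b,(300,300))
o[300:536,:400]=c;o[300:600,400:700]=cv2.resize(d,(300,300))
cv2.imwrite('pics/crop1.png',o)
E
```

```text
(no output)
```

View pics/crop1.png

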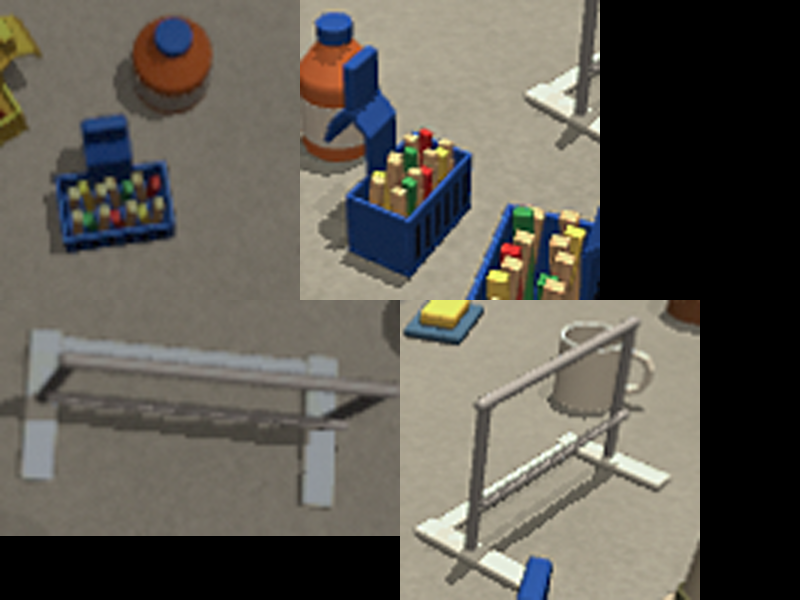

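The crop confirms that the small blue basket at (250,190) has the same shape as the large one but is smaller. Its tab and hook are on the far (+x) side. The lower bar is on the robot's side of the stand.

```bash
cat >> h.py <<'E'
from scipy.optimize import least_squares
def fit(obs,x0):
    f=lambda p:np.concatenate([(proj(m,[[p[0]+P[0]*np.cos(p[2])-P[1]*np.sin(p[2]),p[1]+P[0]*np.sin(p[2])+P[1]*np.cos(p[2]),P[2]]])[0]-uv)for m,P,uv in obs])
    r=least_squares(f,x0,loss='soft_l1'); return r.x,r.fun.reshape(-1,2).round(1).tolist()
E
python3 - <<'E'
from h import *
T,S=load('top1'),load('side1')
print('rim@60',atz(T,[[232.1,181.6],[264.5,178.6],[266.9,200.5],[235.1,204.4]],60).round(0).tolist())
# local: origin tab; box x -75..-15
o=[(T,(-15,50,60),(232.1,181.6)),(T,(-15,-50,60),(264.5,178.6)),(T,(-75,-50,60),(266.9,200.5)),(T,(-75,50,60),(235.1,204.4)),
(S,(-15,50,60),(231.3,225)),(S,(-75,50,0),(251.7,250.7)),(S,(-75,-50,60),(271.7,211)),
(S,(-6,18,159),(235.5,180)),(S,(6,-18,159),(235.7,175))]
print('peg',fit(o[:7],[350,20,0]))
p,_=fit(o[:7],[350,20,0]);c,s=np.cos(p[2]),np.sin(p[2])
W=lambda q:[p[0]+q[0]*c-q[1]*s,p[1]+q[0]*s+q[1]*c,q[2]]
for q in [(-6,18,159),(-6,-18,159),(6,18,159),(6,-18,159)]: print(q,proj(S,W(q)),proj(T,W(q)))
r=[(S,(0,122,140),(312.3,149)),(S,(0,-122,140),(364,122.3)),(T,(0,122,140),(327.9,191))]
print('rail',fit(r,[300,-300,0]))
print('rail pts',atz(T,[[327.9,190.5],[418,201.5]],140), atz(S,[[312.3,149],[364,122.3]],140))
print('bottle',atz(T,[[267,141]],130))
print('soap tab',atz(T,[[145,170]],150),'yellow',atz(T,[[218,140]],150))
E
```

```text
rim@60 [[585.0, 72.0, 60.0], [596.0, -23.0, 60.0], [530.0, -31.0, 60.0], [517.0, 62.0, 60.0]]
peg (array([6.04409774e+02, 2.61420304e+01, 1.33300853e-01]), [[-0.5, 0.8], [0.7, -0.2], [0.9, -2.3], [-1.2, -2.1], [-0.5, -0.1], [0.4, 2.1], [2.3, 0.2]])
(-6, 18, 159) [[233.93758909 182.7296713 ]] [[240.69113176 169.61762603]]
(-6, -18, 159) [[242.87291447 175.52928246]] [[253.78564469 168.05335737]]
(6, 18, 159) [[229.69287752 181.16325594]] [[240.19491584 165.40675197]]
(6, -18, 159) [[238.69536402 174.05544102]] [[253.26003136 163.84828372]]
rail (array([ 311.4432223 , -297.74297529,  -19.57673146]), [[52.1, 26.6], [90.1, 46.2], [4.5, 54.8]])
rail pts [[ 544.50371382 -197.31833222  140.        ]
 [ 516.09846999 -451.88861822  140.        ]] [[ 565.30170413 -238.86753168  140.        ]
 [ 536.58877534 -497.39842319  140.        ]]
bottle [[688.75298636 -28.63957987 130.        ]]
soap tab [[595.26083265 310.34465626 150.        ]] yellow [[683.65211724 108.94566103 150.        ]]
```

```bash
python3 - <<'E'
from h import *
T,S=load('top1'),load('side1')
print(tri([T,S],[(327.9,190.5),(312.3,149)]),tri([T,S],[(417.5,202),(364,122.3)]))
print('feet',atz(T,[(321,201),(320,185),(319,224),(400,192),(397,231)],0).round().tolist(),atz(S,[(308,198),(291,192)],0).round().tolist())
for z in (140,):
  for P in [(544.5,-197,z),(516,-452,z),(555,-197,0)]: print(proj(S,[P]),proj(T,[P]))
t=cv2.imread('pics/top1.png')[170:240,315:425];s=cv2.imread('pics/side1.png')[115:210,285:380]
cv2.imwrite('pics/crop2.png',np.hstack([cv2.resize(t,None,fx=4,fy=4),np.zeros((280,360,3),np.uint8)])[:, :440]); 
o=np.zeros((380,800,3),np.uint8);o[:280,:440]=cv2.resize(t,None,fx=4,fy=4);o[:360,440:]=cv2.resize(s,None,fx=4,fy=4)[:360,:360];cv2.imwrite('pics/crop2.png',o)
E
```

```text
(array([ 538.32636731, -192.51466245,  168.64060187]), [np.float64(0.037469257333267114), np.float64(0.037469257333385735)]) (array([ 511.12114813, -439.11654252,  167.08175825]), [np.float64(1.6520770692385836), np.float64(1.6520770692386186)])
feet [[541.0, -199.0, 0.0], [592.0, -197.0, 0.0], [470.0, -191.0, 0.0], [572.0, -450.0, 0.0], [449.0, -434.0, 0.0]] [[544.0, -206.0, 0.0], [600.0, -199.0, 0.0]]
[[310.30746876 157.16842018]] [[327.78546164 190.50002742]]
[[363.50261579 128.76188948]] [[418.04021822 201.53501411]]
[[303.15810729 197.99904355]] [[320.36327229 196.60211494]]
```

View pics/crop2.png

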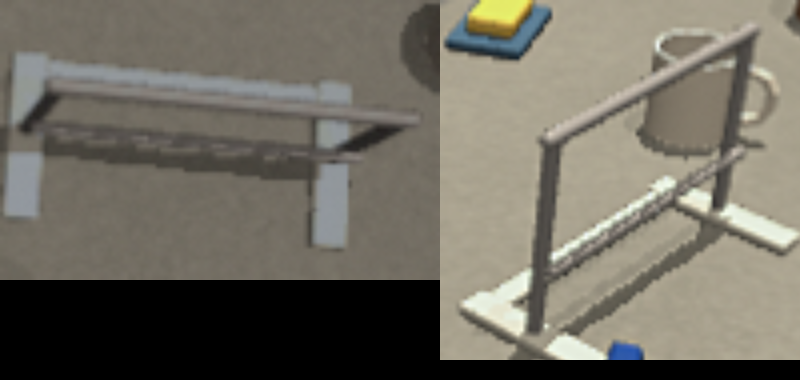

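Both views agree on the rail's position, with residuals under 2 mm and a length of 248 mm. However, they put the rail at z≈167, not the 140 stated. I'll check that with the wrist camera from close up before I rely on either figure, and seat the hook by contact.

Call:
step_arm(motion=[[60,0.62,-0.25,-0.18,0],[60,0.62,-0.25,-0.18,0],[60,0.62,-0.25,-0.18,0],[60,0.62,-0.25,-0.18,0],[60,0.62,-0.25,-0.18,0],[60,0.62,-0.25,-0.18,0],[60,0.62,-0.25,-0.18,0],[60,0.62,-0.25,-0.18,0],[60,0.62,-0.25,-0.18,0],[60,0.62,-0.25,-0.18,0],[60,0.62,-0.25,-0.18,0],[60,0.62,-0.25,-0.18,0],[60,0.62,-0.25,-0.18,0],[60,0.62,-0.25,-0.18,0],[60,0,0,0,0],[60,0,0,0,0]])

```text
t: 1.43
eef_pos: [439.0, -309.9, 331.9]
tool_rot: [0.992, 0.127, -0.0, -0.0]
force: [-1.4, 0.1, -0.3]
gripper_width: 59.8
```

```bash
python3 - <<'E'
from h import *
m,_=cap('wrist','w1'); print(ctrl.get_state()['eef_pos'],ctrl.get_state()['t'])
for z in(140,167):
  print(z,proj(m,[[538.3,-192.5,z],[511,-439,z],[544.5,-197,z],[516,-452,z]]).round(1).tolist())
E
```

```text
[ 438.27454093 -310.42675236  331.62285344] 1.4833
140 [[174.9, 53.5], [383.8, 138.1], [180.1, 48.4], [396.2, 136.6]]
167 [[167.0, 48.2], [394.4, 140.4], [172.6, 42.6], [407.9, 138.9]]
```

View pics/w1.png

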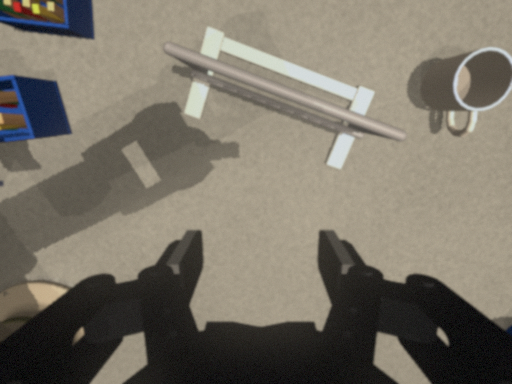

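```bash
python3 - <<'E'
from h import *
T,S,W=load('top1'),load('side1'),load('w1')
A=tri([T,S,W],[(327.5,191.5),(312,149.5),(167,47)]);B=tri([T,S,W],[(419.5,200.5),(363.5,122),(403.5,135)])
print(A,B,np.linalg.norm(A[0]-B[0]),(A[0]+B[0])/2, -np.arctan2(*(A[0]-B[0])[:2]))
print('tabtop',tri([T,S],[(246.5,167),(235.8,178.2)]))
for z in(138,165): print(atz(W,[(20,105)],z))
E
```

```text
(array([ 538.03062385, -191.98187414,  166.87587011]), [np.float64(2.0262764691780637), np.float64(0.7672601862343297), np.float64(1.376468240610897)]) (array([ 517.11199591, -447.48796192,  163.27397929]), [np.float64(2.549129401637461), np.float64(0.9244205883726776), np.float64(1.685855769988072)]) 256.3862779262967 [ 527.57130988 -319.73491803  165.0749247 ] -0.08168915497446784
tabtop (array([603.81742328,  27.75871117, 160.19892512]), [np.float64(0.6040262954104241), np.float64(0.6040262954103137)])
[[442.85627482 -36.22349418 138.        ]]
[[447.85287683 -56.86757793 165.        ]]
```

The wrist view shows the rail ends at (167,47) and (403,135). All three views put the rail at z≈165, midpoint about (527,-320) and yaw about -0.1, so the stand really is about 26 mm taller than stated. The blue tab top triangulates to (604,28,160), as expected. Moving to the basket now.

Call:
step_arm(motion=[[50,0.437,-0.509,0.1,0],[50,0.437,-0.509,0.1,0],[50,0.437,-0.509,0.1,0],[50,0.437,-0.509,0.1,0],[50,0.437,-0.509,0.1,0],[50,0.437,-0.509,0.1,0],[50,0.437,-0.509,0.1,0],[50,0.437,-0.509,0.1,0],[50,0.437,-0.509,0.1,0],[50,0.437,-0.509,0.1,0],[50,0.437,-0.509,0.1,0],[50,0.437,-0.509,0.1,0],[50,0.437,-0.509,0.1,0],[50,0.437,-0.509,0.1,0]])

```text
t: 2.65
eef_pos: [604.5, 26.3, 275.4]
tool_rot: [0.992, 0.125, -0.001, -0.0]
force: [0.5, -1.4, 0.4]
gripper_width: 50.1
```

Call:
step_arm(motion=[[50,0,0,0,-0.121],[50,0,0,0,-0.121],[50,0,0,0,-0.121],[50,0,0,0,-0.121],[50,0,0,0,-0.121],[50,0,0,0,-0.121],[50,0,0,0,-0.121],[50,0,0,0,-0.121],[50,0,0,0,-0.121],[50,0,0,0,-0.121],[50,0,0,0,-0.121],[50,0,0,0,-0.121],[50,0,0,0,0],[50,0,0,0,0]])

```text
t: 3.82
eef_pos: [604.2, 25.4, 275.7]
tool_rot: [0.66, 0.751, -0.0, -0.0]
force: [-0.4, -0.8, 0.1]
gripper_width: 50.1
```

```bash
python3 - <<'E'
from h import *
m,_=cap('wrist','w2'); s=ctrl.get_state();print(s['eef_pos'],s['tool_rot'],s['t'],s['joint_positions'])
p=[604,26.5,.133];c,q=np.cos(p[2]),np.sin(p[2])
for P in [(-6,18,159),(-6,-18,159),(6,18,159),(6,-18,159),(-15,50,60),(-75,50,60),(-75,-50,60),(-15,-50,60)]: print(P,proj(m,[[p[0]+P[0]*c-P[1]*q,p[1]+P[0]*q+P[1]*c,P[2]]]).round(1))
E
```

```text
[604.19927382  25.64720285 275.82009674] [ 6.60416327e-01  7.50899564e-01 -2.26780765e-04 -2.60934475e-04] 3.8667 [-1.53074242e-01  4.55833095e-01  1.04728040e+00 -1.01637739e-04
  1.63916311e+00 -2.81131246e-01]
(-6, 18, 159) [[253.2 164.4]]
(-6, -18, 159) [[253.7 202. ]]
(6, 18, 159) [[266.4 164.3]]
(6, -18, 159) [[266.3 201.9]]
(-15, 50, 60) [[247.3 123.6]]
(-75, 50, 60) [[197.8 123.8]]
(-75, -50, 60) [[202.7 202.4]]
(-15, -50, 60) [[248.6 202.1]]
```

View pics/w2.png

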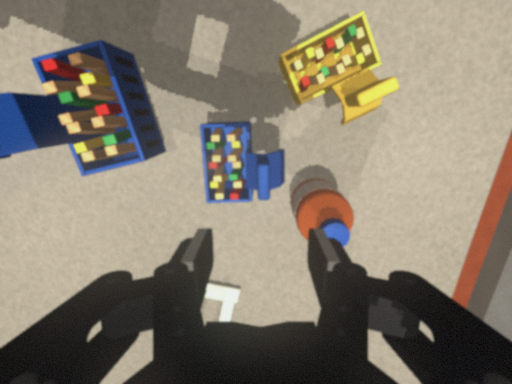

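The tab top is at (264,181), against a predicted (260,183). I'll correct by about 3.5 mm in tool y and 3 mm in tool x, then go down. The bottle at (325,215) and the yellow basket at (335,60) are clear.

Call:
step_arm(motion=[[50,0.08,0.09,0.2,0],[50,0,0,0.4,0],[50,0,0,0.4,0],[50,0,0,0.4,0],[50,0,0,0.4,0],[50,0,0,0.4,0],[50,0,0,0.4,0],[50,0,0,0.4,0],[50,0,0,0.4,0],[50,0,0,0.2,0],[50,0,0,0.1,0],[50,0,0,0,0]])

```text
t: 4.87
eef_pos: [607.3, 30.2, 127.3]
tool_rot: [0.659, 0.752, -0.0, -0.001]
force: [0.0, -0.5, -0.4]
gripper_width: 50.0
```

Call:
step_arm(motion=[[30,0,0,0,0],[25,0,0,0,0],[20,0,0,0,0],[15,0,0,0,0],[10,0,0,0,0],[5,0,0,0,0],[0,0,0,0,0],[0,0,0,0,0],[0,0,0,0,0],[0,0,0,0,0],[0,0,0,0,0],[0,0,0,0,0]])

```text
t: 5.87
eef_pos: [607.5, 30.0, 128.9]
tool_rot: [0.659, 0.753, 0.0, 0.0]
force: [-1.9, -2.4, 5.7]
gripper_width: 11.1
```

Gripped at 11 mm. Lifting.

Call:
step_arm(motion=[[0,0,0,-0.1,0],[0,0,0,-0.2,0],[0,0,0,-0.3,0],[0,0,0,-0.4,0],[0,0,0,-0.4,0],[0,0,0,-0.4,0],[0,0,0,-0.4,0],[0,0,0,-0.4,0],[0,0,0,-0.4,0],[0,0,0,-0.4,0],[0,0,0,-0.4,0],[0,0,0,-0.2,0],[0,0,0,-0.1,0],[0,0,0,0,0],[0,0,0,0,0]])

```text
t: 7.12
eef_pos: [607.3, 30.2, 291.3]
tool_rot: [0.659, 0.753, -0.0, -0.001]
force: [-0.3, 0.0, -1.8]
gripper_width: 11.2
```

```bash
python3 - <<'E'
from h import *
T,W=load('top1'),load('w1')
for z in (163,166,169):
  for m,u in((T,[(327.5,191.5),(419.5,200.5)]),(W,[(167,47),(403.5,135)])):
    a,b=atz(m,u,z); print(z,(a+b)/2,np.linalg.norm(a-b),-np.arctan2(*(a-b)[:2]))
_,im=cap('wrist','w3'); cap('side','s3')
o=np.hstack([cv2.imread('pics/w3.png')[60:360],cv2.imread('pics/s3.png')[60:360,150:438]]);cv2.imwrite('pics/c3.png',o)
s=ctrl.get_state();print(s['eef_pos'],s['force'],s['gripper_width'])
E
```

```text
163 [ 525.68429883 -319.8028544   163.        ] 255.9781162731297 -0.08694278208030139
163 [ 529.28460384 -319.53634092  163.        ] 257.8327088935769 -0.08158336764528092
166 [ 525.07856452 -318.95460167  166.        ] 255.2824119065892 -0.08694278208030146
166 [ 529.05456779 -319.29409785  166.        ] 255.3577785906063 -0.08158336764528104
169 [ 524.4728302  -318.10634894  169.        ] 254.5867075400487 -0.08694278208030151
169 [ 528.82453173 -319.05185479  169.        ] 252.88284828763568 -0.08158336764528117
[607.2996571   30.14498394 291.03062481] [-0.55182816  0.61121822 -1.75816384] 10.95308712575713
```

View pics/c3.png

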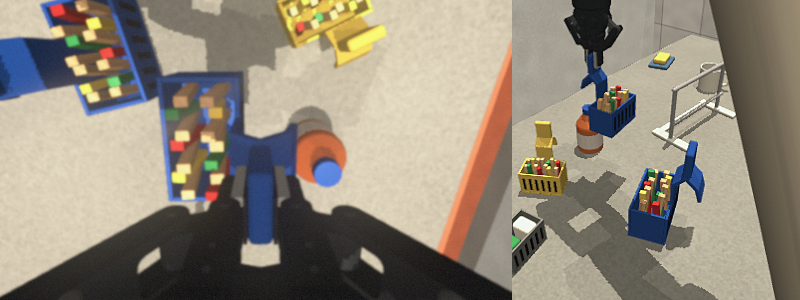

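The side view shows the basket held level and the wrist view shows the tab between the pads. I'll raise it further so the box bottom clears the rail, turn to the rail's yaw of -0.085, and carry it over.

Call:
step_arm(motion=[[0,0,0,-0.25,0.0545],[0,0,0,-0.25,0.0545],[0,0,0,-0.25,0.0545],[0,0,0,-0.25,0.0545],[0,0,0,0,0],[0,-0.2,-0.08,0,0],[0,-0.35,-0.08,0,0],[0,-0.45,-0.08,0,0],[0,-0.45,-0.08,0,0],[0,-0.45,-0.08,0,0],[0,-0.45,-0.08,0,0],[0,-0.45,-0.08,0,0],[0,-0.45,-0.08,0,0],[0,-0.45,-0.08,0,0],[0,-0.45,-0.08,0,0],[0,-0.45,-0.08,0,0],[0,-0.45,-0.08,0,0],[0,-0.45,-0.08,0,0],[0,-0.45,-0.08,0,0]])

```text
t: 8.8
eef_pos: [541.3, -205.0, 331.2]
tool_rot: [0.736, 0.677, -0.0, -0.001]
force: [0.4, -0.0, -1.6]
gripper_width: 11.0
```

Call:
step_arm(motion=[[0,-0.45,-0.08,0,0],[0,-0.45,-0.08,0,0],[0,-0.45,-0.04,0,0],[0,-0.45,0,0,0],[0,-0.45,0,0,0],[0,-0.36,0,0,0],[0,-0.2,0,0,0],[0,-0.1,0,0,0],[0,0,0,0,0],[0,0,0,0,0],[0,0,0,0,0],[0,0,0,0,0]])

```text
t: 9.8
eef_pos: [525.0, -317.7, 332.3]
tool_rot: [0.736, 0.677, 0.0, 0.0]
force: [0.4, -0.3, -1.0]
gripper_width: 10.9
```

```bash
python3 - <<'E'
from h import *
cap('wrist','w4');cap('side','s4')
s=ctrl.get_state();print(s['eef_pos'],s['tool_rot'],s['force'],s['gripper_width'],s['t'],s['joint_positions'].round(2))
o=np.hstack([cv2.imread('pics/w4.png'),cv2.imread('pics/s4.png')[:,224:]]);cv2.imwrite('pics/c4.png',o)
m=ctrl.camera_model('wrist')
for z in(166,): print(proj(m,[[538.3,-192,z],[516.6,-447,z]]).round(1))
E
```

```text
[ 524.99062527 -317.94891712  332.32295525] [7.36236620e-01 6.76724181e-01 4.44938173e-05 1.39237754e-04] [ 0.48516948  0.91523003 -1.95228983] 11.141237191602684 9.9 [-0.74  0.46  0.89  0.    1.8  -0.65]
[[262.2  46. ]
 [261.5 277.7]]
```

View pics/c4.png

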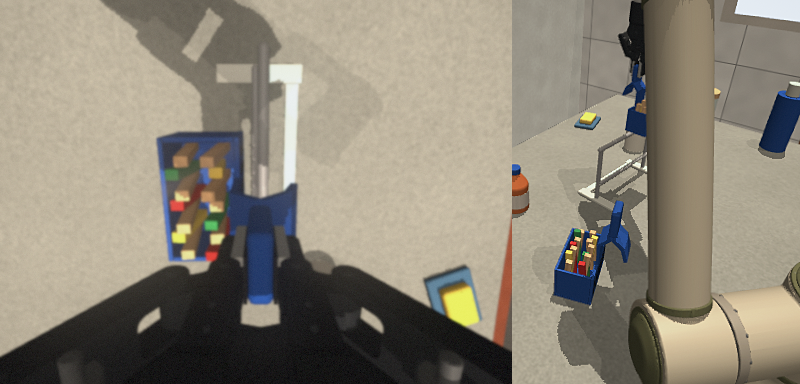

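In the wrist view the rail runs down column 262, its end at (263,45) against a predicted (262,46). The tab is centred at column 261, so the alignment is good, with the tab about 2 mm to the robot's side. Lowering to just above the expected contact height.

Call:
step_arm(motion=[[0,0,0,0.15,0],[0,0,0,0.25,0],[0,0,0,0.25,0],[0,0,0,0.25,0],[0,0,0,0.25,0],[0,0,0,0.25,0],[0,0,0,0.25,0],[0,0,0,0.2,0],[0,0,0,0.15,0],[0,0,0,0.15,0],[0,0,0,0.15,0],[0,0,0,0.15,0],[0,0,0,0.15,0],[0,0,0,0.15,0],[0,0,0,0.15,0],[0,0,0,0.1,0],[0,0,0,0.1,0],[0,0,0,0,0],[0,0,0,0,0]])

```text
t: 11.48
eef_pos: [524.9, -318.5, 208.1]
tool_rot: [0.737, 0.676, 0.0, -0.0]
force: [0.6, -0.4, -1.6]
gripper_width: 11.1
```

```bash
python3 - <<'E'
from h import *
cap('wrist','w5');cap('side','s5')
s=ctrl.get_state();print(s['eef_pos'],s['tool_rot'],s['force'],s['torque'],s['gripper_width'],s['t'])
o=np.hstack([cv2.imread('pics/w5.png')[:,100:400],cv2.resize(cv2.imread('pics/s5.png')[100:196,300:400],(400,384),interpolation=cv2.INTER_CUBIC)]);cv2.imwrite('pics/c5.png',o)
E
```

```text
[ 524.92922201 -318.63712467  208.47389023] [7.36525440e-01 6.76409763e-01 2.35251714e-05 3.28703951e-04] [ 0.04636775 -1.27668418 -2.0281198 ] [ 0.00535508 -0.08620117 -0.06070124] 11.157110205270106 11.5833
```

View pics/c5.png

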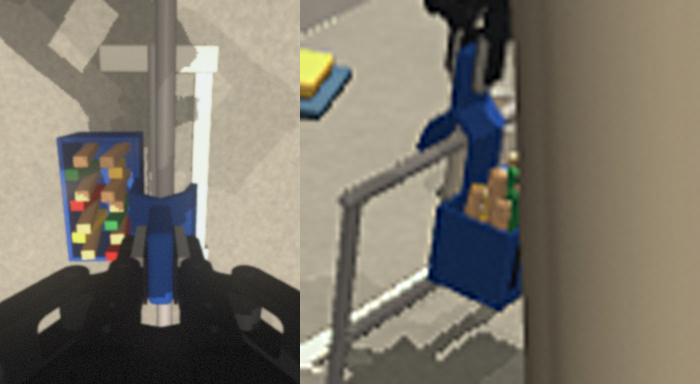

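The hook straddles the rail and the box is on the lower-bar side, with no contact yet. I'll lower it in small steps and watch the force.

Call:
step_arm(motion=[[0,0,0,0.06,0],[0,0,0,0.06,0],[0,0,0,0.06,0],[0,0,0,0.06,0],[0,0,0,0,0],[0,0,0,0,0]])

```text
t: 12.08
eef_pos: [524.8, -318.5, 198.3]
tool_rot: [0.737, 0.676, -0.0, -0.0]
force: [-0.5, -0.1, -2.0]
gripper_width: 11.2
```

Call:
step_arm(motion=[[0,0,0,0.04,0],[0,0,0,0.03,0],[0,0,0,0,0],[0,0,0,0,0]])

```text
t: 12.42
eef_pos: [524.8, -318.5, 195.6]
tool_rot: [0.737, 0.676, -0.0, -0.0]
force: [0.1, 0.2, -1.1]
gripper_width: 11.2
```

Call:
step_arm(motion=[[0,0,0,0.04,0],[0,0,0,0,0],[0,0,0,0,0]])

```text
t: 12.67
eef_pos: [524.8, -318.5, 194.0]
tool_rot: [0.737, 0.676, -0.0, -0.0]
force: [-0.6, 0.9, -2.8]
gripper_width: 11.4
```

Call:
step_arm(motion=[[0,0,0,0.04,0],[0,0,0,0,0],[0,0,0,0,0]])

```text
t: 12.92
eef_pos: [525.0, -318.6, 192.6]
tool_rot: [0.737, 0.676, 0.0, 0.0]
force: [1.3, -0.4, -1.8]
gripper_width: 11.1
```

Call:
step_arm(motion=[[0,0,0,0.04,0],[0,0,0,0,0],[0,0,0,0,0]])

```text
t: 13.17
eef_pos: [525.6, -318.8, 191.7]
tool_rot: [0.736, 0.676, 0.0, 0.001]
force: [5.8, -0.7, 3.5]
gripper_width: 10.8
```

Contact, with the V's slope pushing the tool toward +x and up. I'll follow it by 2 mm in +x and keep easing down.

Call:
step_arm(motion=[[0,0,0.05,0,0],[0,0,0,0,0],[0,0,0,0,0]])

```text
t: 13.42
eef_pos: [526.8, -318.6, 190.7]
tool_rot: [0.737, 0.676, -0.0, -0.0]
force: [1.8, -1.0, 0.6]
gripper_width: 11.4
```

Call:
step_arm(motion=[[0,0,0,0.03,0],[0,0,0,0,0],[0,0,0,0,0]])

```text
t: 13.67
eef_pos: [527.2, -318.8, 190.1]
tool_rot: [0.736, 0.676, 0.0, 0.001]
force: [3.6, -0.9, 4.1]
gripper_width: 10.9
```

Call:
step_arm(motion=[[0,0,0.04,0,0],[0,0,0,0,0],[0,0,0,0,0]])

```text
t: 13.92
eef_pos: [528.1, -318.7, 189.5]
tool_rot: [0.737, 0.676, -0.0, -0.001]
force: [0.4, 0.5, 2.1]
gripper_width: 11.0
```

Call:
step_arm(motion=[[0,0,0,0.03,0],[0,0,0,0,0],[0,0,0,0,0]])

```text
t: 14.17
eef_pos: [528.2, -318.7, 189.3]
tool_rot: [0.737, 0.676, -0.0, 0.0]
force: [-1.8, 1.5, 7.4]
gripper_width: 11.0
```

Upward force is 7 N with almost no sideways force, at TCP z 189. That fits a seated hook on a rail at about 165. Releasing gently.

Call:
step_arm(motion=[[11,0,0,0,0],[12,0,0,0,0],[13,0,0,0,0],[14,0,0,0,0],[16,0,0,0,0],[18,0,0,0,0],[21,0,0,0,0],[24,0,0,0,0],[28,0,0,0,0],[32,0,0,0,0],[36,0,0,0,0],[40,0,0,0,0],[40,0,0,0,0],[40,0,0,0,0]])

```text
t: 15.33
eef_pos: [528.4, -318.8, 188.5]
tool_rot: [0.737, 0.676, 0.0, 0.0]
force: [-0.6, -0.0, 0.4]
gripper_width: 39.9
```

```bash
python3 - <<'E'
from h import *
cap('wrist','w6');cap('side','s6')
s=ctrl.get_state();print(s['eef_pos'],s['force'],s['gripper_width'],s['t'])
o=np.hstack([cv2.imread('pics/w6.png')[:,100:400],cv2.resize(cv2.imread('pics/s6.png')[100:196,300:400],(400,384),interpolation=cv2.INTER_CUBIC)]);cv2.imwrite('pics/c6.png',o)
E
```

```text
[ 528.40831049 -318.82676903  188.52481241] [-0.27694952 -0.66528969  0.13604702] 40.15325410493612 15.4333
```

View pics/c6.png

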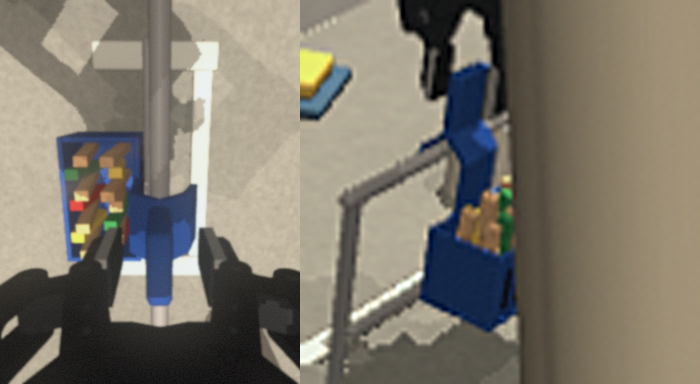

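The basket hangs on the rail, the box is on the robot's side, and the fingers are clear of the tab. I'll retreat straight up, then sideways, and check the result.

Call:
step_arm(motion=[[40,0,0,-0.1,0],[40,0,0,-0.2,0],[40,0,0,-0.3,0],[40,0,0,-0.4,0],[40,0,0,-0.4,0],[40,0,0,-0.4,0],[40,0,0,-0.4,0],[40,0,0,-0.4,0],[40,0,0,-0.4,0],[40,0.3,-0.3,0,0],[40,0.4,-0.3,0,0],[40,0.4,-0.3,0,0],[40,0.4,-0.3,0,0],[40,0.4,-0.3,0,0],[40,0.4,-0.3,0,0],[40,0.3,-0.2,0,0],[40,0,0,0,0],[40,0,0,0,0],[40,0,0,0,0]])

```text
t: 17.02
eef_pos: [457.9, -208.9, 309.0]
tool_rot: [0.737, 0.676, 0.0, 0.0]
force: [-0.6, 0.2, -0.5]
gripper_width: 39.9
```

```bash
python3 - <<'E'
from h import *
cap('top','t7');cap('side','s7');cap('wrist','w7')
s=ctrl.get_state();print(s['eef_pos'],s['force'],s['t'])
o=np.zeros((600,800,3),np.uint8)
o[:300,:400]=cv2.resize(cv2.imread('pics/t7.png'),(400,300));o[:300,400:]=cv2.resize(cv2.imread('pics/w7.png'),(400,300))
o[300:,:400]=cv2.resize(cv2.imread('pics/s7.png')[90:210,290:450],(400,300),interpolation=cv2.INTER_CUBIC)
o[300:,400:]=cv2.resize(cv2.imread('pics/t7.png')[160:250,310:430],(400,300),interpolation=cv2.INTER_CUBIC)
cv2.imwrite('pics/c7.png',o)
# expected seated corners
m,S,T=load('w7'),load('s7'),load('t7'); a=-.085; p=(528,-319); 
for P in [(-6,18,219.5),(-75,50,120.5),(-15,50,120.5),(-75,50,60.5),(-75,-50,120.5)]:
  Q=[[p[0]+P[0]*np.cos(a)-P[1]*np.sin(a),p[1]+P[0]*np.sin(a)+P[1]*np.cos(a),P[2]]];print(P,proj(S,Q).round(1),proj(m,Q).round(1))
E
```

```text
[ 457.83529891 -209.06230652  308.35097154] [ 0.2166345  -0.86703321 -0.06977776] 17.1667
(-6, 18, 219.5) [[340.5 119.4]] [[339.5 282.7]]
(-75, 50, 120.5) [[350.4 164.6]] [[263.  212.7]]
(-15, 50, 120.5) [[332.  156.7]] [[312.3 212.7]]
(-75, 50, 60.5) [[347.2 183.2]] [[262.5 198.3]]
(-75, -50, 120.5) [[369.7 151.9]] [[262.8 284.8]]
```

View pics/c7.png

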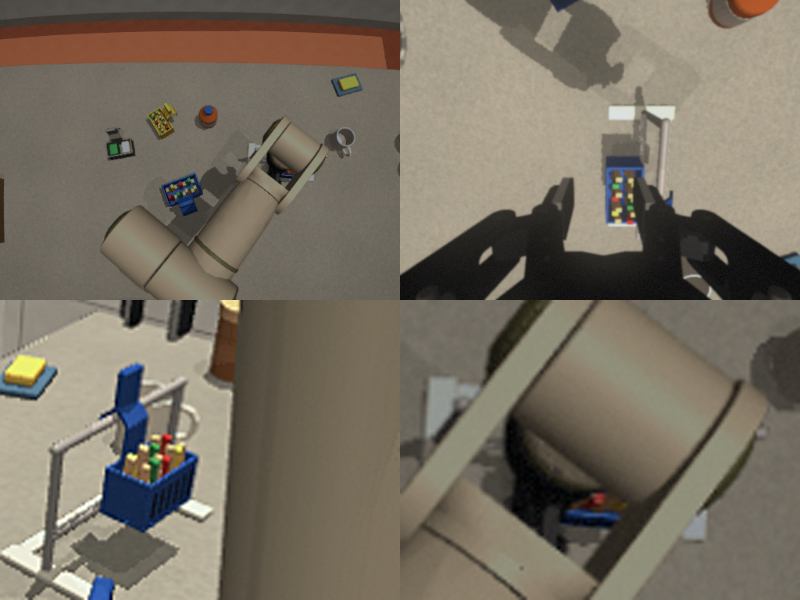

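The final views show the basket hanging level at mid-rail on the lower-bar side. Its corners are within about 3 px of a level seated model. The grey basket and the bottle haven't moved. Handing in.

```bash
python3 -c "
from h import *
print(ctrl.close_job())"
```

```text
the job is handed in; nothing more can be done
None
```

I hung the small blue peg basket by its hook over the middle of the top rail. The box is on the lower-bar side, and the job is handed in at about 17 s.

- **How it went:** I gripped the basket by its tab and kept it upright on the way. I lowered it until the hook was seated, with about 7 N upward and almost no sideways force, then let go slowly and moved the arm clear.
- **Final pictures:** Tab and box corners lie within about 3 px (roughly 1 cm) of where a level, seated basket should appear. The grey soap basket and the orange bottle look unmoved. The gripper read about zero force after backing off.
- **What disagreed:** The brief puts the rail 140 mm above the worktop. Three camera views, and the height at which the hook touched, put it at about 165 mm. I used the measured height and contact, so the basket's underside should be about 60 mm up instead of 35 mm.
- **Not checked closely:** I never saw the contact with the lower bar directly. I judged it from the basket hanging level. In the last top view the arm mostly covered the stand.

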